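# Stop the tube incubator and hold its lid open at 60 degrees

## Robot

A 6-joint arm with a two-finger parallel gripper is mounted at the origin on a cart in front of the work surface, level with it; the furniture and walls round the work are solid. World frame = base frame: x ahead of the robot, y to its left, z up, the work surface at z = 0. Lengths are in m, angles in rad, forces in N, time in s.
With the tool pointing down it reaches from about 0.25 to 0.725 m from the base axis. Payload 4 kg.
Tool frame: the origin (TCP) lies midway between the tips of the shut fingers; the grasp point (between the pads) lies 19 mm behind it (hold_point_z is the z of the grasp point in the tool frame, in m); z points along the fingers, y is the line along which they close (so a half turn about z gives the same grasp; the last joint's range is limited). The gripper opens to 85 mm and grips with 20 to 120 N. Pads are 22 mm wide; open, the fingers measure 114 mm over their backs; the gripper's body (76 mm by 85 mm) begins 54 mm behind the grasp point. The pads swing forward as they close: fully open they stand 13 mm farther back than shut.
Start: joints at [-1.254, 0.241, 0.005, 1.335, 0, 1.571], TCP at [0.156, -0.475, 0.231] pointing down, gripper open.
Joint ranges: [-2.72, 2.72], [-1.05, 1.87], [-1.09, 1.28], [-1.99, 2.15], [-1.42, 1.44], [-3.14, 3.14]. Speed limits (rad/s): [2.79, 2.79, 3.14, 3.14, 3.14, 3.14].

## Interface

Orientations are given as a unit quaternion [w, x, y, z].
In Python, from workcell import read_state, capture, camera_params, hand_in, hold_point_z gives the robot as it stands.
- The arm moves only by the tool jog_arm, never from a script. Its argument "plan" is a list of rows, each a list of 5 numbers: the shift along the tool's x, y, z normalised to -1 to 1, where 1 is 0.1 m, then the turn about the tool's z normalised to -1 to 1, where 1 is 60 degrees, then the opening, from -1 (shut) to 1 (fully open). In form: [[dx, dy, dz, turn, jaw], ...]. A call has exactly 10 rows; each row is the pose to reach, as a shift and turn from the pose commanded when the call began, along the tool's axes at that moment; what a row does not reach only later rows make up. A row lasts 1/8 s, in which the tool goes at most 62.5 mm and 10.7 degrees, less where a joint would pass 70% of its speed; a pose out of reach is approached as far as the arm can. A call with a number of a shift or a turn outside -1 to 1 is refused whole. A call with a gripper value outside its range is refused whole. The fingers move at their own pace and stop on an object; "squeeze" is the grip in N (left out, the last holds). Time passes only in rows, so rows that repeat a pose let the fingers close, or fill a call up. It gives the time, the measured TCP pose, the force, the opening and the grip force at its end, in the units of the state.
- read_state(): the state, without advancing time (a new reading comes with each control period).
- capture(name): name is "side" or "top" or "wrist"; returns (picture, depth): 400x640x3 uint8, red, green, blue; 400x640 float32, m along the optical axis (not along the pixel's ray), 0 where there is no reading.
- camera_params(name): a dict with "intrinsics" (3x3 intrinsics, pixels), "R" (3x3) and "t" (3): a world point X has camera coordinates R X + t; the wrist camera has in their place "mount" (4x4, takes a point from camera to tool coordinates, whose origin is the TCP and whose axes are the flange's). Camera axes: x right, y down, z forward; pixel columns grow to the right and rows downward; lengths in m; the calibration is good to about 2 mm. A picture is of the moment at which its call begins: read the wrist's pose just before it. camera_params takes no time and is no camera call.
- hand_in(): hands the job in; it is judged then, once.
The state is a dict: "t": time; "joint_pos": joint angles; "dq": joint speeds; "tau": joint torques, N m; "eef_pos": TCP position; "tool_rot": TCP orientation; "wrist_force": force on the tool from outside, world axes, zero at the start; "wrist_torque": the same for the moment, N m; "width": finger opening in m; "finger_force": force on a finger pad.
Only numpy, scipy, OpenCV 4.12 (cv2) and the standard library are available. Lean on these libraries where they do the work, as an engineer would, in place of code of your own. Each camera call takes 0.05 s, during which the arm holds its last target. There are 200 camera calls.

## Task

Press the incubator's large round stop button fully down and let it spring back up, leaving the small start button alone. Then take the shut lid by its bar handle, raise it to 60 degrees from closed and keep holding it there so that the rack of tubes can be taken out: the lid falls shut if let go, so finish while still gripping or supporting the handle, with the lid at rest at that angle. Do not let the lid drop on the way, and do not shift the timer, the vial or the stack of petri dishes beside the incubator.

Things in the scene. Friction and masses are not known exactly. Their poses are not given: they have to be found in the camera images.
- incubator: White bench tube incubator, 180 (x) x 280 (y) x 100 mm, fixed. Origin: centre of its underside, on the worktop; z up, front faces its own -x (to the robot), y to the left as the robot sees it. The lidded chamber takes the left 200 mm (centre y = +40 mm), a flat control deck 100 mm high the right 80 mm (centre y = -100 mm). A tube rack is fixed inside.
- stop_button_top (a point): Centre of the top face of the large round button (38 mm diameter, black, in a 54 mm aluminium collar 12 mm high) on the front half of the deck, at [-45, -100, 122] mm in the incubator's frame when up; 10 mm above its collar, pressed straight down.
- stop_button (a joint): Travel of the large button in m: 0 up, 0.006 fully down. Spring return: about 1.2 N starts it, 4 N holds it fully down.
- start_button_top (a point): Centre of the top face of the small round button (14 mm diameter, black, in a 30 mm aluminium collar 12 mm high) on the rear half of the deck, at [50, -100, 120] mm in the incubator's frame. Leave it alone.
- start_button (a joint): Travel of the small button in m: 0 up, 0.004 fully down.
- lid (a joint): Opening angle of the lid in rad: 0 shut (level), grows as the front edge rises, stop at 1.48; 60 degrees = 1.047. The hinge is nearly free: the lid falls shut from every angle.
- lid_hinge (a point): Middle of the hinge axis, at the rear lower edge of the lid, [80, 40, 101] mm in the incubator's frame. The axis lies along the incubator's y. The lid is a grey frame with a clear window, 170 mm from hinge to front face, 196 mm wide, 14 mm thick, 0.4 to 0.75 kg with its handle.
- lid_handle (a point): Steel bar handle of the lid. Origin: middle of the bar: round, 12 mm thick, 110 mm long along y (98 free between the posts), on two 12 mm end posts that reach back to the lid's front face, 45 mm behind the bar (39 clear). Shut, it lies 215 mm before the hinge axis and 7 mm above it (z 108 mm), axes as the incubator's. It swings and turns with the lid; it can turn between closed fingers.
- timer: Bench timer lying on its back, 68 x 62 x 20 mm, left of the incubator. Origin: centre of its underside. Leave alone.
- vial: Upright sample vial with a white cap, 27 mm in diameter, 62 mm high, left of the incubator near its front. Origin: centre of its underside. Leave alone.
- petri_stack: Stack of clear petri dishes, 90 mm in diameter, 47 mm high, right of the incubator. Origin: centre of its underside. Leave alone.

How it is judged:
On the way, in this order (a step that is already met when the one before it is completed fails the run):
1. the large stop button is fully down while the lid is shut (value of joint stop_button above 0.005 m and value of joint lid below 0.06 rad), for 0.1 s.
2. the stop button has come back up, the lid still shut (value of joint stop_button below 0.001 m and value of joint lid below 0.06 rad), for 0.1 s.
3. the lid is raised past 40 degrees by its handle (value of joint lid above 0.7 rad and (contact force between the fingers and lid_c5 above 0.4 N or contact force between the fingers and lid_c6 above 0.4 N or contact force between the fingers and lid_c7 above 0.4 N)), for 0.1 s.
At the end, for the whole second after the job is handed in: The lid stands still 54 to 66 degrees open, carried by the robot's fingers on its bar handle (lid_c6 the bar, lid_c5 and lid_c7 its posts; over 0.4 N) and by nothing else; both buttons are up; timer, vial and petri dishes are within 15 mm of where they stood and do not touch the incubator (value of joint lid between 0.942 and 1.152 rad and velocity of joint lid between -0.1 and 0.1 rad/s and (contact force between the fingers and lid_c5 above 0.4 N or contact force between the fingers and lid_c6 above 0.4 N or contact force between the fingers and lid_c7 above 0.4 N) and value of joint each of stop_button, start_button below 0.001 m and contact force between each of timer, vial, petri_stack and incubator below 0.2 N and distance of each of timer, vial, petri_stack from where it was at the start of the episode below 0.015 m); the arm keeps its last pose, push and grip.
It fails at once if the small start button is pressed (value of joint start_button above 0.002 m).
It fails at once if the lid drops (falls faster than 1.5 rad/s) (velocity of joint lid below -1.5 rad/s).
It fails at once if the timer is shifted by more than 15 mm (distance of timer from where it was at the start of the episode above 0.015 m).
It fails at once if the vial is shifted by more than 15 mm (distance of vial from where it was at the start of the episode above 0.015 m).
It fails at once if the petri stack is shifted by more than 15 mm (distance of petri_stack from where it was at the start of the episode above 0.015 m).
It also fails if it takes over 48 s, if anything falls off the work surface, if the arm or the gripper's body presses on something with over 40 N, if the wrist force passes 120 N, or if a joint passes its speed limit or range.

## Working session

There is one attempt and no reset: what is moved stays moved. The work goes in short steps, Python scripts to look and compute and a tool call to move; the robot and the scene stay as the last step left them, time stands still between calls to the robot, and variables do not carry over. Pictures are saved under pics/ and viewed, at most 10 in all, crops included, and the job is handed in when it is done.

Besides the shell and the picture viewer there is one more tool, called after "Call:" by a JSON object that holds its "op" and its "data". jog_arm: Moves the arm, as the interface text tells. Scaled input: -1 to 1 covers 0.1 m each way for a shift and 60 degrees each way for a turn. Its arguments: {"type":"object","properties":{"plan":{"type":"array","items":{"type":"array","items":{"type":"number"}}},"squeeze":{"type":"number"}},"required":["plan"]}

```bash
mkdir -p pics; ls
python3 - <<'E'
from workcell import *
import cv2,numpy as np
s=read_state();print(s); print(hold_point_z)
for n in("top","side"):
    p,d=capture(n);cv2.imwrite(f"pics/{n}0.png",p[:,:,::-1]);np.save(f"pics/{n}0.npy",d);print(n,camera_params(n))
print(camera_params("wrist"))
E
```

```text
pics
{'t': 0.0, 'joint_pos': array([-1.25399503e+00,  2.41409131e-01,  3.72960990e-03,  1.33522509e+00,
        1.10149802e-06,  1.57077029e+00]), 'dq': array([ 0.0003517 ,  0.00085632,  0.00138505,  0.00172982, -0.00065684,
       -0.0009801 ]), 'tau': array([ 3.17159402e-04, -3.72320688e+01,  2.52406651e+01,  1.69512222e-02,
       -5.71648764e-05, -4.24985657e-06]), 'eef_pos': array([ 0.15556528, -0.47451019,  0.23041696]), 'tool_rot': array([-1.04103354e-03,  9.87478225e-01,  1.57751846e-01, -1.65721902e-04]), 'wrist_force': array([ 0.21697215,  0.25715612, -0.77171367]), 'wrist_torque': array([ 0.00327906,  0.02801778, -0.02885127]), 'finger_force': 0.0, 'width': 0.08548716088194756}
-0.0187
top {'intrinsics': array([[418.31116288,   0.        , 319.47997346],
       [  0.        , 418.31116288, 196.84791945],
       [  0.        ,   0.        ,   1.        ]]), 'R': array([[-0.00258369, -0.99997665,  0.00632589],
       [-0.98981757,  0.00165704, -0.14233211],
       [ 0.14231831, -0.00662922, -0.98979874]]), 't': array([0.11887647, 0.63297977, 1.09629367])}
side {'intrinsics':
[... 180 characters left out ...]
, -0.40463136,  0.0215783 ],
       [-0.21789506, -0.53581451, -0.81573559],
       [ 0.34163416,  0.74106428, -0.57802234]]), 't': array([-0.52272915,  0.27687291,  0.62192298])}
{'intrinsics': array([[349.40655059,   0.        , 314.61047359],
       [  0.        , 349.40655059, 200.62349413],
       [  0.        ,   0.        ,   1.        ]]), 'mount': array([[ 3.21668465e-04, -9.60847252e-01, -2.77078427e-01,
         6.96899419e-02],
       [ 9.99999902e-01,  3.93193238e-04, -2.02578777e-04,
        -1.82126505e-04],
       [ 3.03592625e-04, -2.77078335e-01,  9.60847284e-01,
        -1.42639258e-01],
       [ 0.00000000e+00,  0.00000000e+00,  0.00000000e+00,
         1.00000000e+00]])}
```

View pics/top0.png

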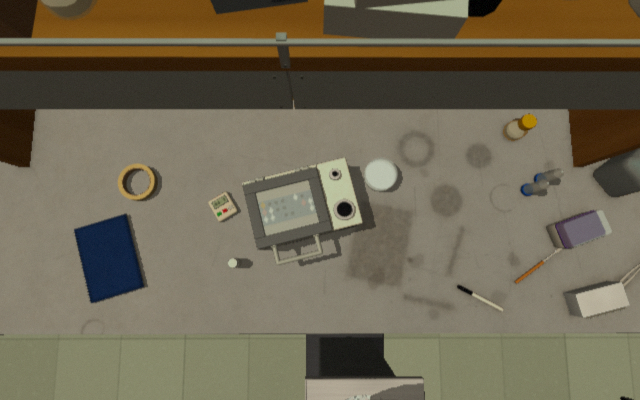

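View pics/side0.png

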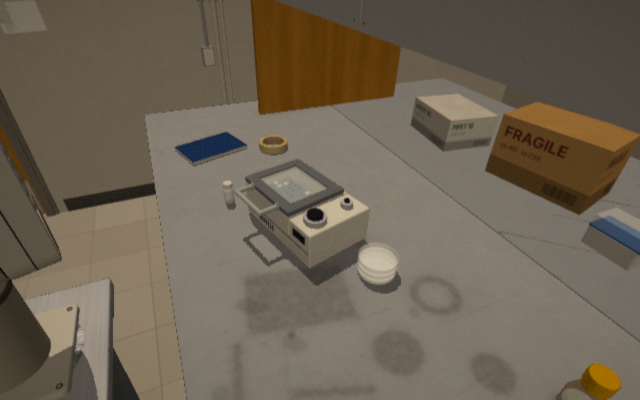

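Run:
```python
import cv2,numpy as np
a=cv2.imread("pics/top0.png")[145:280,200:410];b=cv2.imread("pics/side0.png")[150:290,210:420]
cv2.imwrite("pics/c.png",np.vstack([cv2.resize(a,None,fx=3.7,fy=3.7,interpolation=2)[:,:777]])); cv2.imwrite("pics/c2.png",cv2.resize(b,None,fx=3.7,fy=3.7,interpolation=2))
```

```text
(no output)
```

View pics/c.png

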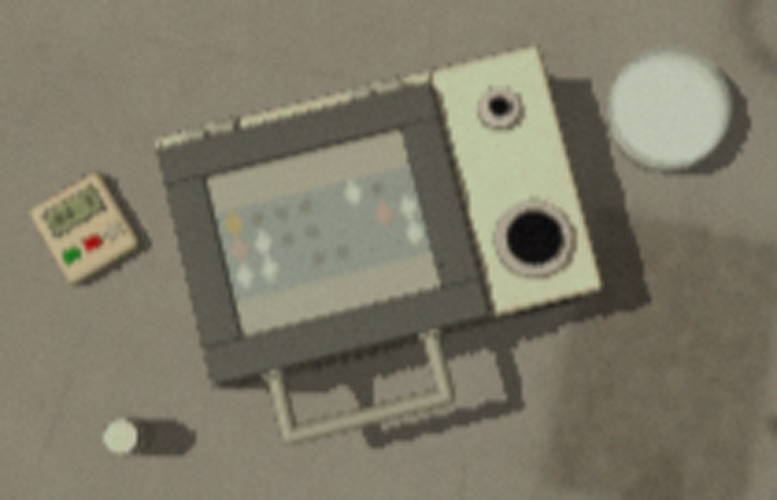

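View pics/c2.png

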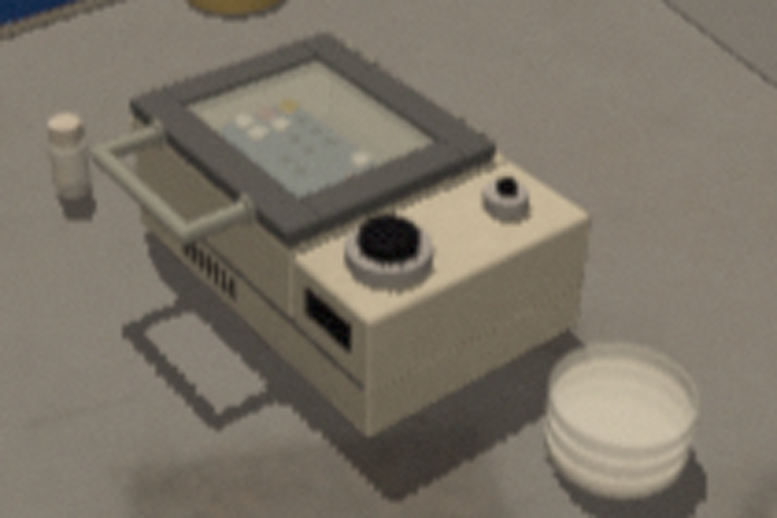

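```bash
cat > h.py <<'E'
from workcell import *
import numpy as np
from scipy.optimize import least_squares
from scipy.spatial.transform import Rotation as Ro
def proj(n,X):
    c=camera_params(n);p=(np.asarray(X)@c["R"].T+c["t"])@c["intrinsics"].T
    return p[:,:2]/p[:,2:]
def world(q,P):
    c,s=np.cos(q[2]),np.sin(q[2]);P=np.asarray(P)/1000
    return np.c_[q[0]+c*P[:,0]-s*P[:,1],q[1]+s*P[:,0]+c*P[:,1],P[:,2]]
def quat(w): return Ro.from_quat(np.roll(w,-1))
E
python3 - <<'E'
from h import *
st=[-45,-100,122];sa=[50,-100,120];fr=[-90,-140,100];rr=[90,-140,100];bl=[-135,95,108];br=[-135,-15,108];b0=[-90,-140,0]
T=([st,sa,fr,rr,bl,br,[-90,138,115]],np.array([[535,237],[499,106],[600,290],[536,47],[288,435],[446,400],[213,382]])/3.7+[200,145])
S=([st,sa,fr,rr,bl,br,b0],np.array([[389,240],[507,187],[370,320],[588,215],[95,150],[187,238],[370,436]])/3.7+[210,150])
f=lambda q:np.r_[(proj("top",world(q,T[0]))-T[1]).ravel(),(proj("side",world(q,S[0]))-S[1]).ravel()]
r=least_squares(f,[.4,0,.2],loss="soft_l1");q=r.x;print(q,np.degrees(q[2]));print(f(q).reshape(-1,2).round(1))
np.save("q.npy",q)
print("stop",world(q,[st]),"bar",world(q,[[-135,40,108]]),"bar60",world(q,[[80-101.4,40,290.7]]),"hinge",world(q,[[80,40,101]]))
# vial cap, petri
for n,pts in(("top",[[120,437],[670,110],[85,230]]),):
    c=camera_params(n)
    for p,z in zip(pts,(.062,.047,.02)):
        u=np.array(p)/3.7+[200,145];ray=c["R"].T@np.linalg.inv(c["intrinsics"])@np.r_[u,1];o=-c["R"].T@c["t"];print(o+ray*(z-o[2])/ray[2])
s=read_state();print(quat(s["tool_rot"]).as_matrix().round(3))
E
```

```text
[0.61081666 0.16339319 0.24555575] 14.069308105797003
[[-0.4 -0.3]
 [-0.1 -0.4]
 [ 1.  -0.5]
 [ 0.5 -1.1]
 [ 0.2  0.2]
 [-0.2 -1.2]
 [-0.6  1.2]
 [-0.4 -2.2]
 [-0.2 -1.6]
 [-0.7  1.4]
 [ 1.4 -0. ]
 [ 0.6  1.2]
 [-0.9 -0.7]
 [-1.2  3.8]]
stop [[0.59147609 0.05545366 0.122     ]] bar [[0.47014252 0.1693754  0.108     ]] bar60 [[0.58033479 0.19699104 0.2907    ]] hinge [[0.67869303 0.22164092 0.101     ]]
[0.45553088 0.34647327 0.062     ]
[ 0.69401853 -0.05180748  0.047     ]
[0.608351   0.38518027 0.02      ]
[[ 0.95   0.312 -0.001]
 [ 0.312 -0.95   0.002]
 [ 0.    -0.002 -1.   ]]
```

Call:
{"op": "jog_arm", "data": {"plan": [[0.5,-0.5,0,-0.17,-1],[1,-1,0,-0.34,-1],[1,-1,0,-0.5,-1],[1,-1,0,-0.67,-1],[1,-1,0,-0.84,-1],[1,-1,0,-1,-1],[1,-1,0,-1,-1],[1,-1,0,-1,-1],[1,-1,0,-1,-1],[1,-1,0,-1,-1]], "squeeze": 40}}

```text
t: 1.35
eef_pos: [0.2196, -0.3489, 0.2313]
tool_rot: [-0.0, 0.777, 0.63, 0.0]
wrist_force: [-0.8, 0.0, 0.2]
width: 0.0001
finger_force: 0.0
```

Call:
{"op": "jog_arm", "data": {"plan": [[0.3,0.15,0,-0.1,-1],[0.6,0.3,0,-0.2,-1],[0.9,0.45,0,-0.3,-1],[1,0.6,0,-0.432,-1],[1,0.6,0,-0.432,-1],[1,0.6,0,-0.432,-1],[1,0.6,0,-0.432,-1],[1,0.6,0,-0.432,-1],[1,0.6,0,-0.432,-1],[1,0.6,0,-0.432,-1]]}}

```text
t: 2.6
eef_pos: [0.2988, -0.2635, 0.2313]
tool_rot: [-0.0, 0.615, 0.788, 0.0]
wrist_force: [-0.2, -0.1, -0.1]
width: -0.0004
finger_force: 0.0
```

Call:
{"op": "jog_arm", "data": {"plan": [[0.3,0.45,0,0,-1],[0.6,0.95,0,0,-1],[0.6,0.95,0,0,-1],[0.6,0.95,0,0,-1],[0.6,0.95,0,0,-1],[0.6,0.95,0,0,-1],[0.6,0.95,0,0,-1],[0.6,0.95,0,0,-1],[0.6,0.95,0,0,-1],[0.6,0.95,0,0,-1]]}}

```text
t: 3.85
eef_pos: [0.3765, -0.1821, 0.2313]
tool_rot: [-0.0, 0.615, 0.788, 0.0]
wrist_force: [0.1, -0.3, -0.3]
width: -0.0001
finger_force: 0.0
```

Call:
{"op": "jog_arm", "data": {"plan": [[0.3,0.45,0,0,-1],[0.6,0.95,0,0,-1],[0.6,0.95,0,0,-1],[0.6,0.95,0,0,-1],[0.6,0.95,0,0,-1],[0.6,0.95,0,0,-1],[0.6,0.95,0,0,-1],[0.6,0.95,0,0,-1],[0.6,0.95,0,0,-1],[0.6,0.95,0,0,-1]]}}

```text
t: 5.1
eef_pos: [0.454, -0.1008, 0.2313]
tool_rot: [-0.0, 0.615, 0.788, 0.0]
wrist_force: [-0.4, -0.9, -0.2]
width: 0.0001
finger_force: 0.0
```

Call:
{"op": "jog_arm", "data": {"plan": [[0.3,0.45,0,0,-1],[0.6,0.95,0,0,-1],[0.6,0.95,0,0,-1],[0.6,0.95,0,0,-1],[0.6,0.95,0,0,-1],[0.6,0.95,0,0,-1],[0.6,0.95,0,0,-1],[0.6,0.95,0,0,-1],[0.6,0.95,0,0,-1],[0.6,0.95,0,0,-1]]}}

```text
t: 6.35
eef_pos: [0.5316, -0.0195, 0.2313]
tool_rot: [-0.0, 0.615, 0.788, -0.0]
wrist_force: [0.9, -0.8, 0.2]
width: 0.0
finger_force: 0.0
```

```bash
cat >> h.py <<'E'
def wproj(s,X):
    c=camera_params("wrist");M=c["mount"];R=quat(s["tool_rot"]).as_matrix()
    p=((np.asarray(X)-s["eef_pos"])@R-M[:3,3])@M[:3,:3]@c["intrinsics"].T
    return p[:,:2]/p[:,2:]
E
python3 - <<'E'
from h import *
import cv2
s=read_state();print(s["eef_pos"],s["width"]);p,d=capture("wrist")
cv2.imwrite("pics/w1.png",p[:,:,::-1]);q=np.load("q.npy")
print(wproj(s,world(q,[[-45,-100,122],[50,-100,120],[-135,40,108],[-135,-15,108],[-135,95,108]])).round())
E
```

```text
[ 0.53157623 -0.01949894  0.23129053] 2.58904282192793e-05
[[ 424.  118.]
 [ 558.  118.]
 [ 294. -111.]
 [ 295.  -12.]
 [ 293. -224.]]
```

View pics/w1.png

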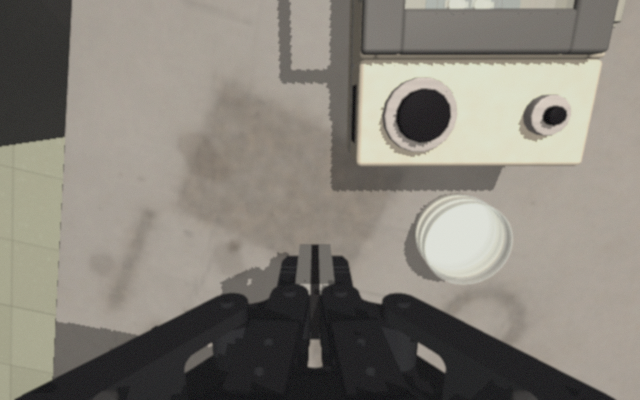

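Call:
{"op": "jog_arm", "data": {"plan": [[0.3,0.4,0,0,-1],[0.59,0.76,0.2,0,-1],[0.59,0.76,0.5,0,-1],[0.59,0.76,0.8,0,-1],[0.59,0.76,0.97,0,-1],[0.59,0.76,0.97,0,-1],[0.59,0.76,0.97,0,-1],[0.59,0.76,0.97,0,-1],[0.59,0.76,0.97,0,-1],[0.59,0.76,0.97,0,-1]]}}

```text
t: 7.65
eef_pos: [0.5912, 0.0562, 0.1348]
tool_rot: [0.0, 0.615, 0.788, 0.0]
wrist_force: [-0.0, -0.4, 0.6]
width: 0.0002
finger_force: 0.0
```

Call:
{"op": "jog_arm", "data": {"plan": [[0,0,0.04,0,-1],[0,0,0.08,0,-1],[0,0,0.11,0,-1],[0,0,0.13,0,-1],[0,0,0.15,0,-1],[0,0,0.16,0,-1],[0,0,0.17,0,-1],[0,0,0.18,0,-1],[0,0,0.18,0,-1],[0,0,0.18,0,-1]]}}

```text
t: 8.9
eef_pos: [0.5908, 0.0562, 0.1164]
tool_rot: [-0.0, 0.615, 0.788, -0.0]
wrist_force: [-3.2, -1.5, 4.0]
width: 0.0
finger_force: 1.8
```

Call:
{"op": "jog_arm", "data": {"plan": [[0,0,0.01,0,-1],[0,0,0.02,0,-1],[0,0,0.025,0,-1],[0,0,0.025,0,-1],[0,0,0.025,0,-1],[0,0,0.025,0,-1],[0,0,0.025,0,-1],[0,0,0.025,0,-1],[0,0,0.025,0,-1],[0,0,0.025,0,-1]]}}

```text
t: 10.15
eef_pos: [0.591, 0.0562, 0.1159]
tool_rot: [0.001, 0.615, 0.788, 0.0]
wrist_force: [-7.3, -0.7, 12.6]
width: 0.0001
finger_force: 6.7
```

Call:
{"op": "jog_arm", "data": {"plan": [[0,0,-0.3,0,-1],[0,0,-0.8,0,-1],[0.2,-0.2,-1,0,-0.06],[0.6,-0.6,-1,0,-0.06],[1,-0.9,-1,0,-0.06],[1,-0.9,-1,0,-0.06],[1,-0.9,-1,0,-0.06],[1,-0.9,-1,0,-0.06],[1,-0.9,-1,0,-0.06],[1,-0.9,-1,0,-0.06]]}}

```text
t: 11.4
eef_pos: [0.4798, 0.1309, 0.2135]
tool_rot: [-0.0, 0.616, 0.788, -0.0]
wrist_force: [0.2, 0.6, 0.6]
width: 0.0401
finger_force: 0.0
```

Run:
```python
from h import *
import cv2
s=read_state();print(s["eef_pos"],s["width"]);p,d=capture("wrist")
cv2.imwrite("pics/w2.png",p[:,:,::-1]);q=np.load("q.npy")
print(wproj(s,world(q,[[-135,40,108],[-135,-15,108],[-135,95,108],[-90,-15,108],[-90,95,108],[-90,138,115]])).round())
```

```text
[0.47980896 0.13087093 0.21354324] 0.04005574293966567
[[315. 145.]
 [315. 219.]
 [315.  62.]
 [375. 219.]
 [383.  62.]
 [389. -15.]]
```

View pics/w2.png

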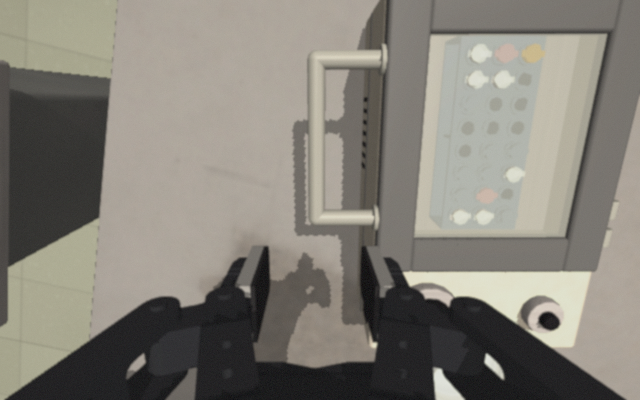

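Call:
{"op": "jog_arm", "data": {"plan": [[0.2,0.01,0,0,-0.2],[0.4,0.02,0,0,-0.2],[0.4,0.02,0.2,0,-0.2],[0.4,0.02,0.4,0,-0.2],[0.4,0.02,0.6,0,-0.2],[0.4,0.02,0.8,0,-0.2],[0.4,0.02,1,0,-0.2],[0.4,0.02,1,0,-0.2],[0.4,0.02,1,0,-0.2],[0.4,0.02,1,0,-0.2]]}}

```text
t: 12.7
eef_pos: [0.4724, 0.1709, 0.1149]
tool_rot: [0.001, 0.615, 0.788, 0.001]
wrist_force: [0.3, 0.7, -0.1]
width: 0.0341
finger_force: 0.0
```

Call:
{"op": "jog_arm", "data": {"plan": [[0,0,0.1,0,-0.2],[0,0,0.2,0,-0.2],[0,0,0.25,0,-0.2],[0,0,0.25,0,-0.2],[0,0,0.25,0,-1],[0,0,0.25,0,-1],[0,0,0.25,0,-1],[0,0,0.25,0,-1],[0,0,0.25,0,-1],[0,0,0.25,0,-1]], "squeeze": 40}}

```text
t: 13.95
eef_pos: [0.471, 0.1705, 0.089]
tool_rot: [-0.0, 0.615, 0.788, -0.0]
wrist_force: [-5.7, -2.0, 6.3]
width: 0.0105
finger_force: 39.3
```

Call:
{"op": "jog_arm", "data": {"plan": [[0,0.007,-0.11,0,-1],[0,0.02,-0.225,0,-1],[0,0.037,-0.335,0,-1],[0,0.062,-0.445,0,-1],[0,0.09,-0.555,0,-1],[0,0.127,-0.66,0,-1],[0,0.168,-0.765,0,-1],[0,0.214,-0.868,0,-1],[0,0.266,-0.968,0,-1],[0,0.266,-0.968,0,-1]], "squeeze": 60}}

```text
t: 15.2
eef_pos: [0.4961, 0.1768, 0.1871]
tool_rot: [-0.001, 0.615, 0.788, -0.001]
wrist_force: [-9.2, -1.3, 2.0]
width: 0.01
finger_force: 58.7
```

Run:
```python
from h import *
import cv2
s=read_state();print(s["eef_pos"],s["width"]);p,d=capture("side")
cv2.imwrite("pics/s3.png",cv2.resize(p[100:290,180:440,::-1],None,fx=3,fy=3));q=np.load("q.npy")
R=quat(s["tool_rot"]).as_matrix();h=s["eef_pos"]+R[:,2]*hold_point_z
H=world(q,[[80,40,101]])[0];e=np.array([np.cos(q[2]),np.sin(q[2])]);a=(h-H)[:2]@e;print(np.degrees(np.arctan2(h[2]-.101,-a)-.0325),np.hypot(a,h[2]-.101))
```

```text
[0.49610267 0.17681911 0.18713872] 0.01002914425711951
27.288187146268815 0.21522929322154127
```

View pics/s3.png

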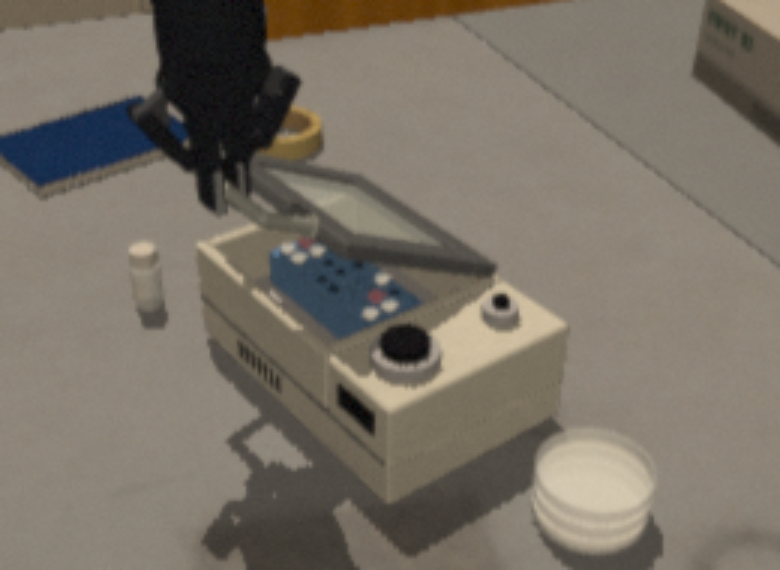

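Call:
{"op": "jog_arm", "data": {"plan": [[0,0.05,-0.098,0,-1],[0,0.11,-0.192,0,-1],[0,0.176,-0.283,0,-1],[0,0.247,-0.369,0,-1],[0,0.323,-0.453,0,-1],[0,0.403,-0.531,0,-1],[0,0.487,-0.607,0,-1],[0,0.575,-0.677,0,-1],[0,0.667,-0.742,0,-1],[0,0.667,-0.742,0,-1]]}}

```text
t: 16.5
eef_pos: [0.5618, 0.1934, 0.2647]
tool_rot: [0.001, 0.615, 0.788, 0.002]
wrist_force: [-10.9, -1.0, 12.4]
width: 0.01
finger_force: 59.8
```

Call:
{"op": "jog_arm", "data": {"plan": [[0,0.05,-0.03,0,-1],[0,0.095,-0.06,0,-1],[0,0.145,-0.09,0,-1],[0,0.19,-0.117,0,-1],[0,0.19,-0.117,0,-1],[0,0.19,-0.117,0,-1],[0,0.19,-0.117,0,-1],[0,0.19,-0.117,0,-1],[0,0.19,-0.117,0,-1],[0,0.19,-0.117,0,-1]]}}

```text
t: 17.75
eef_pos: [0.5799, 0.198, 0.2766]
tool_rot: [0.001, 0.615, 0.788, 0.002]
wrist_force: [-9.8, -2.1, 13.3]
width: 0.0098
finger_force: 59.2
```

Run:
```python
from h import *
import cv2
s=read_state();print(s["eef_pos"],s["width"]);p,d=capture("side")
cv2.imwrite("pics/s4.png",cv2.resize(p[100:290,180:440,::-1],None,fx=3,fy=3));q=np.load("q.npy")
R=quat(s["tool_rot"]).as_matrix();h=s["eef_pos"]+R[:,2]*hold_point_z
H=world(q,[[80,40,101]])[0];e=np.array([np.cos(q[2]),np.sin(q[2])]);a=(h-H)[:2]@e;print(np.degrees(np.arctan2(h[2]-.101,-a)-.0325),np.hypot(a,h[2]-.101))
# predicted lid points at 60 deg in the crop: bar ends, lid front corners
c,sn=.5,.866
P=[[80-r*c+n*sn,y,101+r*sn+n*c] for r,n,y in((215,7,95),(215,7,-15),(170,14,138),(170,14,-58))]
print(((proj("side",world(q,P))-[180,100])*3).round())
```

```text
[0.57994944 0.19796996 0.27659782] 0.009804389483002817
60.528405104207955 0.21926615565266938
[[277.  29.]
 [361.  76.]
 [280.  47.]
 [430. 133.]]
```

View pics/s4.png

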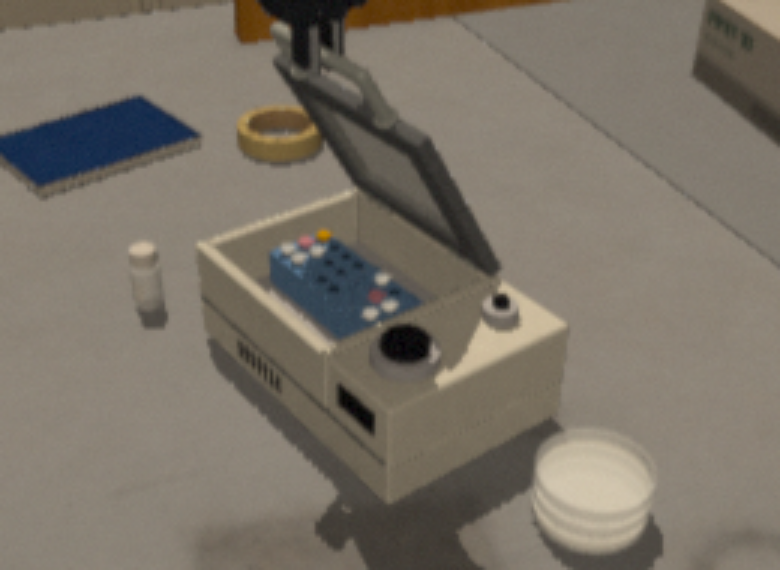

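Call:
{"op": "jog_arm", "data": {"plan": [[0,-0.006,-0.01,0,-1],[0,-0.012,-0.02,0,-1],[0,-0.018,-0.03,0,-1],[0,-0.025,-0.043,0,-1],[0,-0.025,-0.043,0,-1],[0,-0.025,-0.043,0,-1],[0,-0.025,-0.043,0,-1],[0,-0.025,-0.043,0,-1],[0,-0.025,-0.043,0,-1],[0,-0.025,-0.043,0,-1]]}}

```text
t: 19.05
eef_pos: [0.578, 0.1975, 0.2756]
tool_rot: [-0.0, 0.615, 0.788, 0.0]
wrist_force: [-3.6, 1.8, -0.7]
width: 0.0098
finger_force: 58.7
```

Run:
```python
from h import *
import cv2
s=read_state();print(s["eef_pos"],s["wrist_force"],s["dq"].round(4));p,d=capture("side");c=camera_params("side");q=np.load("q.npy")
# lid angle from depth on the lid's right front-to-hinge frame strip: pixels between corner (425,137) and hinge (495,268) of crop, inset left
for u in [(420,150),(440,185),(460,220),(400,135),(415,160),(470,245)]:
    x,y=int(u[0]/3+180),int(u[1]/3+100);z=d[y,x]
    X=c["R"].T@(np.linalg.inv(c["intrinsics"])@[x,y,1]*z-c["t"]);w=X[:2]-q[:2]
    e=np.array([np.cos(q[2]),np.sin(q[2])]);print(w@e,w@[-e[1],e[0]],X[2],np.degrees(np.arctan2(X[2]-.101,.08-w@e)))
```

```text
[0.5780441  0.19746379 0.27564575] [-3.55701235  1.7539058  -0.70469992] [ 0.0005  0.0012 -0.     -0.0008  0.0002  0.0004]
0.0001838424877047322 -0.05621460594742704 0.24332526810097976 60.71624659815153
0.018438873622676058 -0.056184561707289846 0.2108685628757807 60.73738738987821
0.0423699469090431 -0.05499214990967073 0.17127485834108838 61.83230243887801
-0.001630020380578204 -0.033882359198132594 0.24671336047403425 60.742033178655035
0.0021977056965190997 -0.047210745580885276 0.23177454687041077 59.25012466719476
0.055477676223386646 -0.05269789554278278 0.14360962216449136 60.0790820262694
```

```bash
python3 -c "
from workcell import *
print(hand_in())"
```

```text
the job is handed in; nothing more can be done
None
```

I pressed the stop button fully down and let it spring back up. The lid is now held by its bar handle, at rest at about 60 degrees (57–61 from the arm pose and depth readings). The job is handed in, but the hand-in gave no verdict.

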